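Free the niche's drain cover by turning its last cam fastener

ROBOT

A 6-joint arm with a two-finger parallel gripper is mounted at the origin on the work surface. World frame = base frame: x ahead of the robot, y to its left, z up, the work surface at z = 0. Lengths are in m, angles in rad, forces in N, time in s.
With the tool pointing down it reaches from about 0.375 to 0.975 m from the base axis. Payload 3.8 kg.
Tool frame: the origin (TCP) lies midway between the tips of the shut fingers; the grasp point (between the pads) lies 19 mm behind it; z points along the fingers, y is the line along which they close (so a half turn about z gives the same grasp; the last joint's range is limited). The gripper opens to 88 mm and grips with 3 to 60 N. Pads are 18 mm wide; open, the fingers measure 123 mm over their backs; the gripper's body (75 mm by 187 mm) begins 45 mm behind the grasp point.
Start: joints at [1.155, 0.264, 1.604, -0, 1.274, -0.037], TCP at [0.25, 0.627, 0.239] pointing down, gripper open.
Joint ranges: [-2.63, 2.63], [-0.94, 2.18], [0.31, 2.57], [-1.31, 4.45], [0, 2.66], [-2.55, 2.55]. Speed limits (rad/s): [2.57, 2.57, 3.14, 3.14, 3.14, 3.14].

INTERFACE

Orientations are given as a rotation vector (axis times angle).
In Python, from cell import manip, inverse_kinematics, cams, order gives the robot as it stands. Calls block until the motion is done:
- manip.move_pose(position, orientation): joint-space move of the TCP to a pose.
- manip.move_linear(position, rate=0.15, rot=None): straight line of the TCP; rot=None keeps the orientation; rate is the mean speed in m/s.
- manip.set_joints(angles): joint-space move.
- manip.set_gripper(opening, force=None): finger opening in m; force is the grip in N (None keeps the last); returns when the fingers have stopped.
- manip.dwell(seconds).
- inverse_kinematics(position, orientation): joint angles nearest the present ones, or None.
- manip.state(): the state.
- cams.capture(name): name is "side" or "top"; returns a dict with "image" (400x640x3 uint8, blue, green, red), "z_map" (400x640 float32, m along the optical axis (not along the pixel's ray), 0 where there is no reading), "intrinsics" (3x3 intrinsics, pixels), "position" and "orientation" of the camera in the world. Camera axes: x right, y down, z forward; pixel columns grow to the right and rows downward; lengths in m; the calibration is good to about 2 mm. A picture is of the moment at which its call begins.
A pose or a line that the arm cannot do raises manip.IKError and nothing moves.
- order.close_job(): hands the job in; it is judged then, once.
The state is a dict: "clock": time; "joint_pos": joint angles; "joint_velocities": joint speeds; "tau": joint torques, N m; "tool_pos": TCP position; "tcp_rot": TCP orientation; "contact_force": force on the tool from outside, world axes, zero at the start; "moment": the same for the moment, N m; "gripper_width": finger opening in m; "grasp_force": force on a finger pad.
Only numpy, scipy, OpenCV 4.12 (cv2) and the standard library are available. Lean on these libraries where they do the work, as an engineer would, in place of code of your own. Each camera call takes 0.05 s, during which the arm holds its last target. There are 200 camera calls.

TASK

Of the two slotted cam fasteners of the access hatch on the ledge, one is already open (its bar lies along the edge of the metal cover) and the other still reaches over the cover. Take the screwdriver from its stand, set its blade in the slot of the one that still holds and, with the screwdriver and not the fingers, turn it a quarter turn anticlockwise so that the cover is free. Leave the other fastener open, and hang the screwdriver upright back in its stand.

Things in the scene. Friction and masses are not known exactly. Their poses are not given: they have to be found in the camera images.
- driver: Screwdriver, 160 g, upright in the stand. Origin: middle of the blade's lower edge; z up, x along the blade's width. From 0 to 22 mm up: blade 28 mm wide (x), 5 thick (y); to 45: 12 mm round shank; to 51: round collar, 60 mm diameter; to 115: black oblong handle, 36 mm along x, 24 along y (its long side shows the blade's direction). Grip it across the 24 mm, from above.
- stand: Fixed white block 85 x 70 x 55 mm (x, y, z) beside the hatch, with an upright through hole of 44 (x) by 24 mm (y) in its middle. Origin: centre of the underside, on the ledge. The driver hangs with its collar on the stand's top, blade in the hole with its width along the stand's x, the blade's edge 10 mm above the ledge.
- lock_slot (a point): Middle of the slot's floor, on the turning axis, of the steel fastener still holding the cover; 22 mm above the ledge. z up; x along the slot, turning with it. Slot between two jaws 40 mm long, open at both ends: 11 mm wide up to 7 mm above the floor, then flaring to about 23 mm wide at 14 mm up. Blade play: about 12 degrees either way before it drives.
- lock (a joint): Turn of that fastener, rad: near 0 locked (bar and slot reach over the cover), growing anticlockwise from above to a stop at 1.57 (free). Friction 0.08 N m; stays where left. Under the jaws a bar 90 x 18 x 6 mm, parallel to the slot. It sits at either end of the white hatch frame (150 x 320 x 16 mm), 118 mm from its middle.
- spare (a joint): Turn of the other, identical fastener at the hatch's other end, same sense: it starts open, close to its stop at 1.57.
Not all that is in view belongs to the job. Of the things that look like the driver, the middle-sized one is meant.

How it is judged:
By the outcome, as a careful person would: the job done as asked, in the order asked, and still so for the second after the job is handed in, with the robot touching nothing.
It also fails if it takes over 46 s, if anything falls off the work surface, if the arm or the gripper's body presses on something with over 40 N, if the wrist force passes 120 N, or if a joint passes its speed limit or range.

## Working session

There is one attempt and no reset: what is moved stays moved. The work goes in short steps, each a Python script; the robot and the scene stay as the last script left them, time stands still between calls to the robot, and variables do not carry over. Pictures are saved under pics/ and viewed, at most 10 in all, crops included, and the job is handed in when it is done.

```bash
mkdir -p pics; ls; cat > h.py <<'E'
import numpy as np, cv2
from scipy.spatial.transform import Rotation as R
from cell import manip, inverse_kinematics, cams, order
def cap(n):
    c=cams.capture(n)
    np.savez(f'{n}.npz',**c); return c
def Rm(c):
    o=np.asarray(c['orientation'],float)
    if o.shape==(3,3): return o
    return R.from_rotvec(o).as_matrix() if o.size==3 else R.from_quat(o).as_matrix()
def cloud(c):
    z=c['z_map'];K=c['intrinsics'];v,u=np.mgrid[:z.shape[0],:z.shape[1]]
    p=np.stack([(u-K[0,2])/K[0,0]*z,(v-K[1,2])/K[1,1]*z,z],-1)
    return p@Rm(c).T+c['position']
def down(yaw): # tool z down, tool y (closing) at angle yaw+90
    return (R.from_euler('z',yaw)*R.from_euler('x',np.pi)).as_rotvec()
E
python3 - <<'E'
from h import *
for n in('top','side'):
    c=cap(n);cv2.imwrite(f'pics/{n}0.png',c['image']);print(n,c['position'],c['orientation'],c['intrinsics'])
print(manip.state())
E
```

```text
pics
top [ 0.40311873 -0.08690576  1.25878534] [-2.21482989  2.16933002 -0.07176211] [[506.04983555   0.         320.30081301]
 [  0.         506.04983555 191.33101655]
 [  0.           0.           1.        ]]
side [-0.116445   -0.64995354  0.73583984] [-2.12048795  0.88304722 -0.43940575] [[495.84167739   0.         309.45180895]
 [  0.         495.84167739 218.8446907 ]
 [  0.           0.           1.        ]]
{'clock': 0.1, 'joint_pos': array([ 1.15508218e+00,  2.64659019e-01,  1.60523938e+00, -3.80330530e-05,
        1.27371426e+00, -3.69231834e-02]), 'joint_velocities': array([-0.00139387, -0.00146863, -0.00339389, -0.0003296 ,  0.00127563,
        0.00103765]), 'tau': array([-2.06832004e-05, -5.03625476e+01, -3.58068466e+01,  7.31552951e-02,
        2.33840779e-02, -7.30238253e-05]), 'tool_pos': array([0.24937839, 0.6265449 , 0.23752414]), 'tcp_rot': array([-0.59135645, -3.08500683,  0.00310449]), 'contact_force': array([ 0.38393963, -0.72193712, -0.16405262]), 'moment': array([0.01844091, 0.01284115, 0.00711817]), 'grasp_force': 0.0, 'gripper_width': 0.08804563742656611}
```

View pics/top0.png

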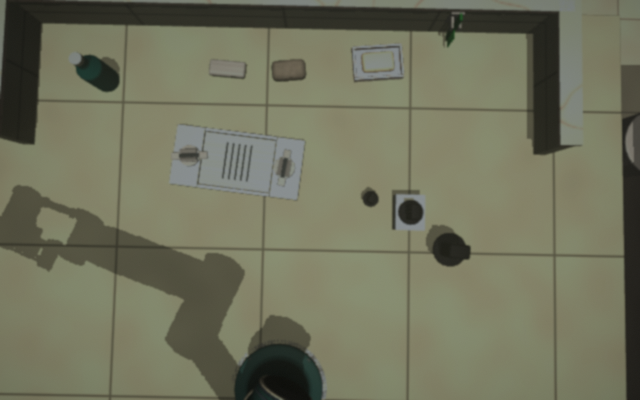

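View pics/side0.png

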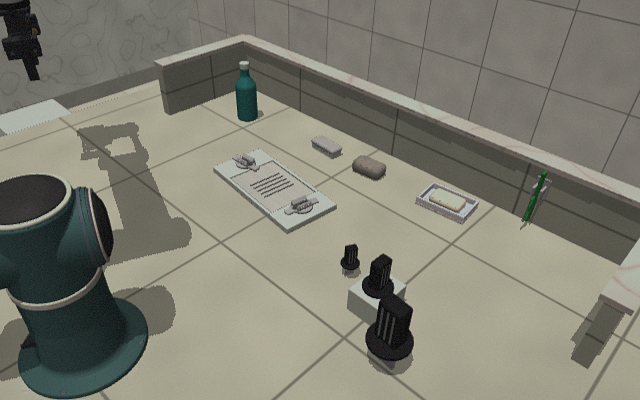

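Things that look like the driver in the top view: the small one at (370,198), the one in the white stand at (410,211) and the large one at (451,249). The middle-sized one in the stand is the one I want. The fasteners are at (190,155), whose bar seems to reach over the cover, and (286,167), whose bar lies along the edge. I'll check both in enlarged crops.

```bash
python3 - <<'E'
import numpy as np,cv2
i=np.load('top.npz')['image']
a=cv2.resize(i[120:205,165:310],None,fx=5.4,fy=5.4,interpolation=cv2.INTER_CUBIC)
cv2.imwrite('pics/hatch.png',cv2.convertScaleAbs(a,alpha=1.5))
b=cv2.resize(i[180:275,350:480],None,fx=6,fy=6,interpolation=cv2.INTER_CUBIC)
cv2.imwrite('pics/stand.png',cv2.convertScaleAbs(b,alpha=1.8))
E
```

```text
(no output)
```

View pics/hatch.png

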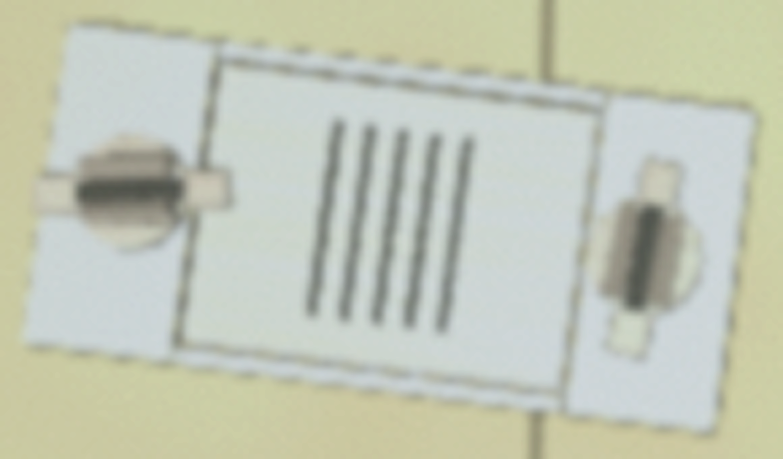

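View pics/stand.png

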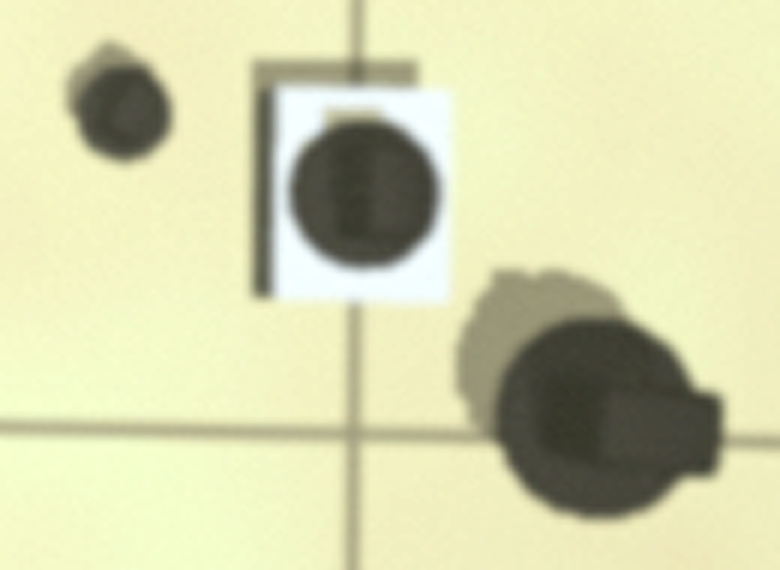

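The crops show the left fastener, around (190,155), with its bar (crop x 35–232) reaching over the cover, so it is the locked one. The right fastener at (286,167) is open. The stand holds the middle-sized driver, with a 60 mm collar narrower than the 70 mm block. The small and large ones stand free. Next I'll measure positions from the depth maps.

```bash
cat > meas.py <<'E'
from h import *
def rect(P):
    (cx,cy),(w,h),a=cv2.minAreaRect((P[:,:2]*1000).astype(np.float32)); return np.round([cx,cy,w,h,a],1),len(P)
def near(p,c,r,z0,z1):
    q=p.reshape(-1,3); return q[(np.hypot(*(q[:,:2]-c).T)<r)&(q[:,2]>z0)&(q[:,2]<z1)]
def px(c,u,v,z): # ray at height z
    K=c['intrinsics'];d=Rm(c)@np.array([(u-K[0,2])/K[0,0],(v-K[1,2])/K[1,1],1]);o=c['position'];return o+d*(z-o[2])/d[2]
E
python3 - <<'E'
from meas import *
T=np.load('top.npz');S=np.load('side.npz')
s=px(T,410,211,.06)[:2];l=px(T,190,155,.03)[:2];r=px(T,286,167,.03)[:2]
print('guess',s,l,r)
f=lambda x,y:px(T,165+(x+.5)/5.4-.5,120+(y+.5)/5.4-.5,.016)[:2]
C=np.array([f(70,22),f(757,105),f(715,433),f(22,345)]);print('hatch corners',C,C.mean(0),np.degrees(np.arctan2(*(C[0]-C[1])[::-1])))
for n,c in(('top',T),('side',S)):
    p=cloud(c);print(n,'floor z',np.median(near(p,s+[.0,.13],.03,-.02,.02)[:,2]))
    for nm,P in(('stand',near(p,s,.075,.045,.0575)),('collar',near(p,s,.05,.0585,.066)),('handle',near(p,s,.06,.085,.15)),('htop',near(p,s,.06,.119,.15))):
        print(nm,rect(P) if len(P)>3 else len(P), np.round(np.median(P[:,2]),4) if len(P) else '', np.round(P.mean(0),4))
    for nm,k in(('lock',l),('spare',r)):
        P=near(p,k,.045,.026,.06);print(nm,rect(P),P.mean(0).round(4),np.percentile(P[:,2],95))
        P=near(p,k,.065,.0185,.06);print(nm,'all',rect(P))
E
```

```text
guess [ 0.43459874 -0.30450162] [0.56086067 0.22865202] [ 0.53638855 -0.00624916]
hatch corners [[ 0.64008218  0.26587648]
 [ 0.60843635 -0.05007402]
 [ 0.45756135 -0.0343522 ]
 [ 0.49109382  0.28207526]] [0.54929342 0.11588138] 84.28028987197101
top floor z -0.0006630938970367817
stand (array([ 432.1, -305.6,   70.8,   84.7,   88.8]), 546) 0.0541 [ 0.4322 -0.3031  0.0537]
collar (array([ 432.3, -304.5,   80.6,   61.6,    1.2]), 232) 0.0609 [ 0.4305 -0.3009  0.0611]
handle (array([ 432.3, -304.7,   34.3,   23. ,    1.6]), 205) 0.1227 [ 0.4319 -0.3028  0.1194]
htop (array([ 432.1, -304.5,   33.8,   22.9,    0.8]), 161) 0.1235 [ 0.432  -0.3048  0.1236]
lock (array([564.8, 230.5,  37.2,  45.9,   2. ]), 149) [0.5611 0.2324 0.0321] 0.037567988546697295
lock all (array([559.5, 235.1, 121.4, 110.8,  36.5]), 527)
spare (array([541.6,  -1.9,  30.9,  50.8,  80.2]), 143) [ 0.5359 -0.0012  0.0323] 0.036747651722895514
spare all (array([536.4,  -2.3,  78.9, 127.9,  84.2]), 506)
side floor z 0.0004385608336656688
stand (array([ 431.3, -306.3,   72.6,   87.3,   90. ]), 582) 0.0548 [ 0.4171 -0.31    0.0539]
collar (array([ 427.6, -309.5,   52.3,   58.2,   33.6]), 341) 0.0612 [ 0.4245 -0.312   0.0614]
handle (array([ 431.5, -307.7,   24.1,   37.1,   88.9]), 487) 0.1153 [ 0.4258 -0.3108  0.1118]
htop (array([ 431.6, -307.7,   23.9,   37.1,   88.1]), 216) 0.1244 [ 0.4297 -0.3085  0.124 ]
lock (array([562.5, 233.2,  34.2,  47. ,   2.1]), 117) [0.5612 0.2304 0.032 ] 0.03736243017698304
lock all (array([563.9, 229.5,  86.7, 119.6,  77.3]), 313)
spare (array([536.6,  -3.8,  31.3,  42.4,  78.5]), 163) [ 0.535  -0.0032  0.0317] 0.03665166592572686
spare all (array([538.9,  -4.2,  79.9, 121.7,  86.3]), 417)
```

```bash
python3 - <<'E'
from meas import *
T=np.load('top.npz')
f=lambda x,y,z:px(T,165+(x+.5)/5.4-.5,120+(y+.5)/5.4-.5,z)[:2]
a,b=f(78,192,.022),f(182,188,.022);d=a-b;print('lock slot',(a+b)/2,np.degrees(np.arctan2(d[1],d[0])))
a,b=f(38,192,.018),f(232,188,.018);d=a-b;print('lock bar',(a+b)/2,np.degrees(np.arctan2(d[1],d[0])),np.linalg.norm(d))
a,b=f(660,157,.018),f(628,358,.018);d=a-b;print('spare bar',(a+b)/2,np.degrees(np.arctan2(d[1],d[0])),np.linalg.norm(d))
q=cloud(T).reshape(-1,3);g=px(T,451,249,.06)[:2];P=q[(np.hypot(*(q[:,:2]-g).T)<.08)&(q[:,2]>.03)];print('big',P.min(0),P.max(0))
g=px(T,370,198,.06)[:2];P=q[(np.hypot(*(q[:,:2]-g).T)<.05)&(q[:,2]>.02)];print('small',P.min(0),P.max(0))
for nm,p in(('stand',[.432,-.306,.07]),('lock',[.5612,.232,.09])):
  for y in range(-180,181,30):
    j=inverse_kinematics(p,down(np.radians(y)));print(nm,y,None if j is None else np.round(j,2))
E
```

```text
lock slot [0.5623674  0.23399393] 93.43768624241473
lock bar [0.56293106 0.23274694] 92.40760395573609 0.08842309731689488
spare bar [ 5.36996935e-01 -2.04719691e-04] -7.571726249416866 0.09320967269305688
big [ 0.30735882 -0.4344405   0.05185151] [ 0.39505783 -0.33500622  0.15875789]
small [ 0.44520608 -0.23177193  0.02493292] [ 0.48203605 -0.19465199  0.08166662]
stand -180 [-0.66  0.16  2.07 -0.    0.91 -2.23]
stand -150 None
stand -120 None
stand -90 [-0.66  0.16  2.07 -0.    0.91  2.48]
stand -60 [-0.66  0.16  2.07 -0.    0.91  1.95]
stand -30 [-0.66  0.16  2.07 -0.    0.91  1.43]
stand 0 [-0.66  0.16  2.07 -0.    0.91  0.91]
stand 30 [-0.66  0.16  2.07 -0.    0.91  0.38]
stand 60 [-0.66  0.16  2.07 -0.    0.91 -0.14]
stand 90 [-0.66  0.16  2.07  0.    0.91 -0.66]
stand 120 [-0.66  0.16  2.07  0.    0.91 -1.19]
stand 150 [-0.66  0.16  2.07  0.    0.91 -1.71]
stand 180 [-0.66  0.16  2.07  0.    0.91 -2.23]
lock -180 [ 0.35  0.27  1.89  0.    0.98 -1.22]
lock -150 [ 0.35  0.27  1.89  0.    0.98 -1.74]
lock -120 [ 0.35  0.27  1.89  0.    0.98 -2.27]
lock -90 None
lock -60 None
lock -30 [ 0.35  0.27  1.89 -0.    0.98  2.45]
lock 0 [ 0.35  0.27  1.89 -0.    0.98  1.92]
lock 30 [ 0.35  0.27  1.89 -0.    0.98  1.4 ]
lock 60 [ 0.35  0.27  1.89 -0.    0.98  0.87]
lock 90 [ 0.35  0.27  1.89 -0.    0.98  0.35]
lock 120 [ 0.35  0.27  1.89 -0.    0.98 -0.17]
lock 150 [ 0.35  0.27  1.89 -0.    0.98 -0.7 ]
lock 180 [ 0.35  0.27  1.89  0.    0.98 -1.22]
```

```bash
cat >> h.py <<'E'
def st(m=''):
    s=manip.state();print(m,'t',round(s['clock'],2),'p',s['tool_pos'].round(4),'F',s['contact_force'].round(1),'M',s['moment'].round(2),'w',round(s['gripper_width'],4),'gf',round(s['grasp_force'],1),'j6',round(s['joint_pos'][5],3));return s
E
python3 - <<'E'
from h import *
d=down(np.radians(1))
manip.move_pose([.432,-.306,.2],d);st('above')
manip.move_linear([.432,-.306,.072],rate=.12);st('down')
manip.set_gripper(.015,force=45);st('grip')
manip.move_linear([.432,-.306,.2],rate=.12);st('up')
c=cap('side');cv2.imwrite('pics/lift.png',c['image'])
E
```

```text
above t 3.42 p [ 0.4324 -0.3055  0.2   ] F [-0.4  0.1 -1.5] M [-0.01  0.17 -0.02] w 0.0881 gf 0.0 j6 0.89
down t 4.64 p [ 0.4326 -0.3065  0.0729] F [-0.6  0.   0.8] M [-0.01  0.18 -0.01] w 0.0881 gf 0.0 j6 0.89
grip t 5.62 p [ 0.432 -0.306  0.072] F [ 0.6  0.7 -0.5] M [-0.03  0.21  0.04] w 0.0232 gf 44.9 j6 0.89
up t 6.84 p [ 0.4314 -0.3055  0.1989] F [ 1.3  0.5 -1.8] M [-0.03  0.19 -0.03] w 0.0238 gf 44.9 j6 0.89
```

View pics/lift.png

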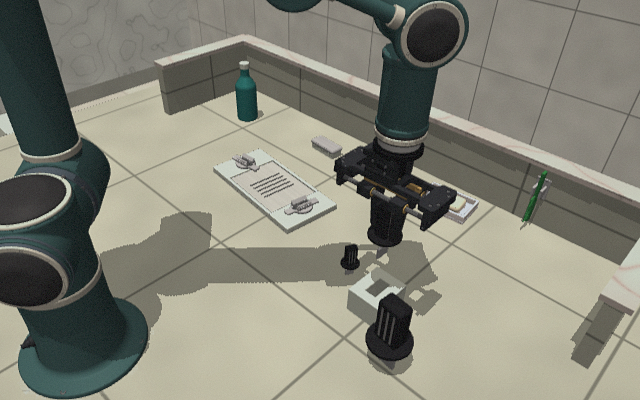

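The driver hangs upright in the gripper at about (385,215), with its blade at (382,250). The stand at (378,295) is empty. Now I'll insert it in small steps, watching the force.

```bash
python3 - <<'E'
from h import *
x,y=.562,.2328
d=down(np.radians(92.5))
manip.move_pose([x,y,.2],d);st('above')
manip.move_linear([x,y,.115],rate=.12)
manip.dwell(.2);s0=st('pre')
for z in(.106,.1,.095,.091,.088):
    manip.move_linear([x,y,z],rate=.06);s=st(z)
    if s['contact_force'][2]-s0['contact_force'][2]>15: print('contact');break
manip.dwell(.2);st('end')
c=cap('side');i=c['image'][80:250,160:400];cv2.imwrite('pics/ins.png',cv2.convertScaleAbs(cv2.resize(i,None,fx=3,fy=3,interpolation=cv2.INTER_CUBIC),alpha=1.4))
E
```

```text
above t 8.89 p [0.5623 0.2318 0.2   ] F [ 0.7 -0.6 -1.7] M [-0.08  0.06  0.02] w 0.0233 gf 44.9 j6 0.308
pre t 9.95 p [0.5628 0.2331 0.1162] F [-0.8  0.1 -0.8] M [-0.04  0.05 -0.02] w 0.0238 gf 44.9 j6 0.308
0.106 t 10.25 p [0.5613 0.2326 0.1052] F [ 0.5  0.4 -2.3] M [-0.06  0.08  0.07] w 0.0235 gf 44.9 j6 0.308
0.1 t 10.5 p [0.5615 0.2326 0.0993] F [-0.5 -0.1 -1.4] M [-0.07  0.12 -0.  ] w 0.0237 gf 44.9 j6 0.308
0.095 t 10.75 p [0.5617 0.2327 0.0945] F [-0.5  0.5 -0.2] M [-0.11  0.03 -0.01] w 0.024 gf 44.9 j6 0.308
0.091 t 11.0 p [0.5617 0.2327 0.0906] F [-0.6  0.2 -0.7] M [-0.1   0.02  0.02] w 0.0236 gf 44.9 j6 0.308
0.088 t 11.25 p [0.5618 0.2327 0.0878] F [ 0.7  0.1 -1.9] M [-0.06  0.06 -0.02] w 0.0239 gf 44.9 j6 0.308
end t 11.45 p [0.5621 0.2328 0.0881] F [ 0.  -0.3 -1.5] M [-0.09  0.04 -0.01] w 0.0238 gf 44.9 j6 0.308
```

View pics/ins.png

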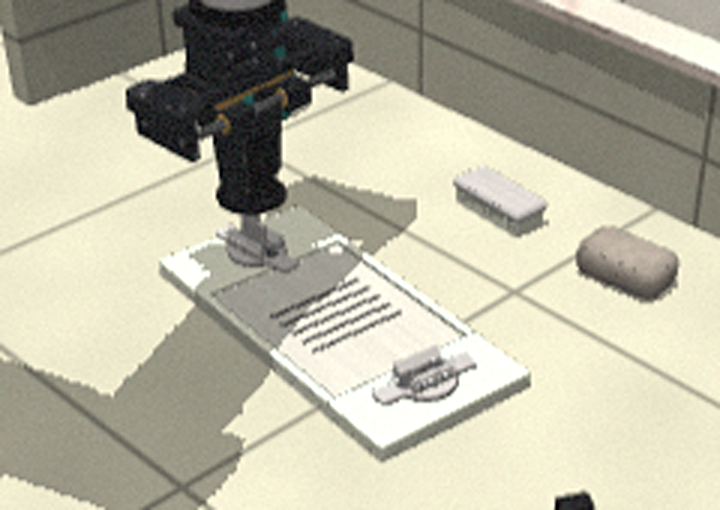

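The blade sits between the jaws at about (255,235) in the crop, with no contact force. Now I'll turn it anticlockwise while watching the moment.

```bash
python3 - <<'E'
from h import *
x,y,z=.562,.2328,.088
for a in(107,122,137,152,164,172,178,182,185,188,191):
    manip.move_pose([x,y,z],down(np.radians(a)));manip.dwell(.1);s=st(a)
    if abs(s['moment'][2])>.6: print('stop');break
c=cap('side');i=c['image'][80:250,160:400];cv2.imwrite('pics/turn.png',cv2.convertScaleAbs(cv2.resize(i,None,fx=3,fy=3,interpolation=cv2.INTER_CUBIC),alpha=1.4))
E
```

```text
107 t 11.95 p [0.5626 0.233  0.0883] F [ 1.3  0.9 -1.7] M [ 0.08 -0.46 -0.06] w 0.0237 gf 44.9 j6 0.058
122 t 12.41 p [0.5625 0.2331 0.0883] F [ 2.9  1.7 -2. ] M [ 0.23 -0.63 -0.06] w 0.0241 gf 44.9 j6 -0.203
137 t 12.87 p [0.5624 0.233  0.0882] F [ 3.3  2.3 -2.7] M [ 0.4  -0.67 -0.05] w 0.0238 gf 44.9 j6 -0.465
152 t 13.32 p [0.5623 0.233  0.0882] F [ 3.8  2.3 -1. ] M [ 0.48 -0.74 -0.05] w 0.0241 gf 44.9 j6 -0.727
164 t 13.74 p [0.5622 0.2329 0.0882] F [ 3.7  2.6 -0.4] M [ 0.59 -0.72 -0.07] w 0.0232 gf 44.9 j6 -0.936
172 t 14.1 p [0.5622 0.2329 0.0882] F [3.5 3.4 1.2] M [ 0.74 -0.71 -0.03] w 0.0239 gf 44.9 j6 -1.076
178 t 14.45 p [0.5621 0.2329 0.0881] F [ 3.5  3.1 -0.7] M [ 0.78 -0.69 -0.08] w 0.0235 gf 44.9 j6 -1.181
182 t 14.8 p [0.5621 0.2329 0.0881] F [3.9 3.6 0.5] M [ 0.8  -0.69 -0.05] w 0.0238 gf 44.9 j6 -1.252
185 t 15.15 p [0.562  0.2329 0.0881] F [2.9 2.8 1.3] M [ 0.87 -0.68 -0.05] w 0.0238 gf 44.9 j6 -1.305
188 t 15.5 p [0.562  0.2329 0.088 ] F [2.8 4.3 0.2] M [ 0.91 -0.63 -0.05] w 0.0241 gf 44.9 j6 -1.357
191 t 15.85 p [0.562  0.2329 0.0881] F [2.5 3.3 1.4] M [ 0.89 -0.63 -0.23] w 0.0234 gf 45.0 j6 -1.409
```

View pics/turn.png

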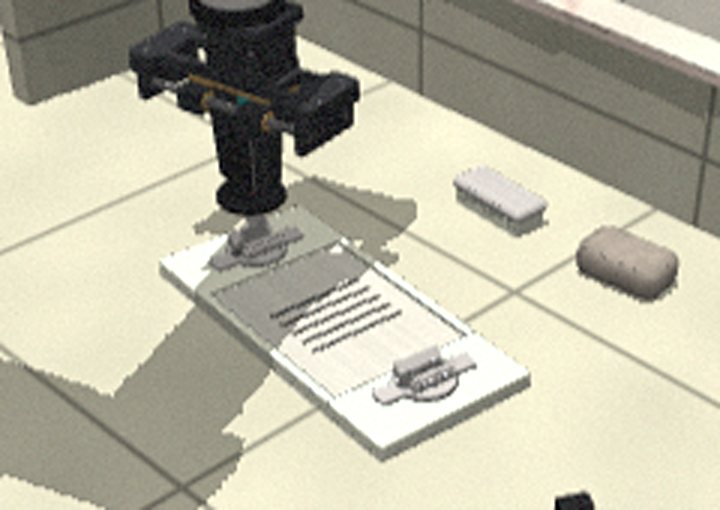

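The bar now lies along the cover edge, parallel to the spare's, and the moment jump at 191° suggests the stop. I'll add 2° more, back off to the middle of the play, lift out and measure the bar angle.

```bash
python3 - <<'E'
from meas import *
x,y,z=.562,.2328,.088
manip.move_pose([x,y,z],down(np.radians(193)));manip.dwell(.1);st(193)
manip.move_pose([x,y,z],down(np.radians(180)));manip.dwell(.1);st(180)
manip.move_linear([x,y,.2],rate=.12);st('up')
manip.move_pose([.432,-.306,.2],down(np.radians(1)));manip.dwell(.2);st('over stand')
c=cap('top');i=c['image']
cv2.imwrite('pics/after.png',cv2.convertScaleAbs(cv2.resize(i[120:205,165:310],None,fx=5.4,fy=5.4,interpolation=cv2.INTER_CUBIC),alpha=1.5))
c=cap('side');p=cloud(c)
for nm,P in(('stand',near(p,np.array([.432,-.306]),.075,.045,.0575)),('blade',near(p,np.array([.432,-.306]),.04,.13,.158)),('collar',near(p,np.array([.432,-.306]),.04,.18,.1905))):
    print(nm,rect(P),P.min(0).round(4),P.max(0).round(4))
E
```

```text
193 t 16.25 p [0.562  0.233  0.0881] F [3.  4.  1.1] M [ 0.97 -0.6  -0.39] w 0.0235 gf 45.1 j6 -1.443
180 t 16.68 p [0.5605 0.2319 0.0869] F [-0.1 -0.4 -1.1] M [ 0.05 -0.01  0.02] w 0.0232 gf 44.9 j6 -1.221
up t 17.77 p [0.5613 0.2325 0.1989] F [-0.6 -0.3 -1.7] M [ 0.02  0.02 -0.01] w 0.0238 gf 44.9 j6 -1.219
over stand t 19.97 p [ 0.4324 -0.3055  0.2   ] F [-0.1 -1.1 -2.4] M [-0.02  0.14 -0.04] w 0.024 gf 44.9 j6 0.89
stand (array([ 431.9, -305.9,   72.1,   88. ,   88.4]), 1139) [ 0.3877 -0.3427  0.045 ] [ 0.4767 -0.2701  0.0575]
blade (array([ 433. , -307.4,    5.4,   30.6,   84.9]), 77) [ 0.4178 -0.3101  0.138 ] [ 0.4485 -0.3035  0.1578]
collar (array([ 424.8, -309.9,   43.2,   58.7,   28.4]), 339) [ 0.4025 -0.3351  0.1827] [ 0.4558 -0.2755  0.1905]
```

View pics/after.png

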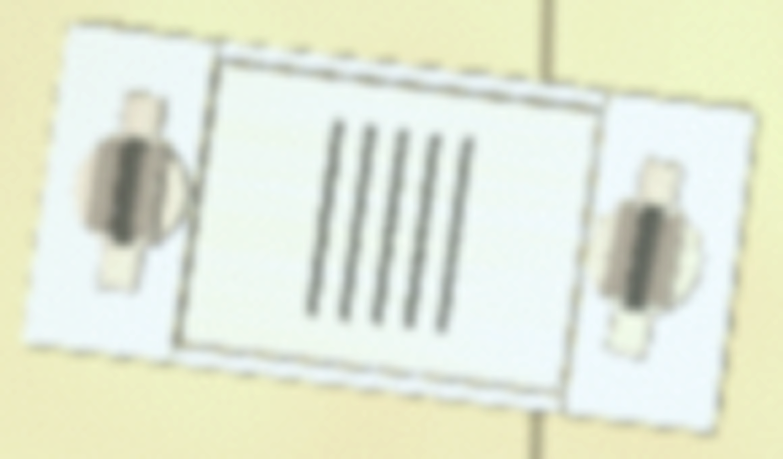

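The lock's bar, from (145,92) to (118,290), is now parallel to the cover edge and clear of it. The spare is unchanged. The blade is centred over the stand, so I'll lower it.

```bash
python3 - <<'E'
from meas import *
x,y=.432,-.306
manip.move_linear([x,y,.125],rate=.12);s0=st('pre')
for z in(.1,.085,.078,.075,.0735,.0725,.0715):
    manip.move_linear([x,y,z],rate=.08);s=st(z)
    if s['contact_force'][2]-s0['contact_force'][2]>6: print('contact');break
manip.set_gripper(.06);manip.dwell(.2);st('open')
manip.set_gripper(.088)
manip.move_linear([x,y,.2],rate=.12);st('up')
manip.move_pose([.3,.5,.3],down(1.0));st('away')
c=cap('side');p=cloud(c);k=np.array([x,y])
for nm,P in(('handle',near(p,k,.06,.085,.15)),('htop',near(p,k,.06,.119,.15)),('collar',near(p,k,.05,.0585,.066))): print(nm,rect(P),np.median(P[:,2]))
cv2.imwrite('pics/final.png',c['image'])
E
```

```text
pre t 20.84 p [ 0.4324 -0.3063  0.1255] F [-0.4 -0.5 -1. ] M [-0.02  0.07 -0.03] w 0.024 gf 44.9 j6 0.89
0.1 t 21.3 p [ 0.4314 -0.3056  0.0991] F [-0.2  0.2 -0.8] M [ 0.02  0.17 -0.05] w 0.0234 gf 44.9 j6 0.89
0.085 t 21.63 p [ 0.4315 -0.3056  0.0842] F [-0.4  0.4 -0.5] M [ 0.01  0.12 -0.02] w 0.0235 gf 44.9 j6 0.89
0.078 t 21.88 p [ 0.4317 -0.3057  0.0775] F [-0.3 -0.  -1.6] M [ 0.    0.13 -0.03] w 0.0235 gf 44.9 j6 0.89
0.075 t 22.13 p [ 0.4319 -0.3059  0.0749] F [-0.  -0.1 -1.9] M [-0.03  0.16 -0.07] w 0.0234 gf 44.9 j6 0.89
0.0735 t 22.38 p [ 0.432  -0.306   0.0735] F [-0.4 -0.6 -1. ] M [-0.01  0.16  0.03] w 0.0235 gf 44.9 j6 0.89
0.0725 t 22.63 p [ 0.432  -0.306   0.0725] F [ 0.1  0.5 -2.2] M [0.02 0.19 0.05] w 0.0236 gf 44.9 j6 0.89
0.0715 t 22.88 p [ 0.4322 -0.3062  0.072 ] F [-0.9  0.9  2.2] M [ 0.16  0.37 -0.01] w 0.0242 gf 44.9 j6 0.89
open t 23.77 p [ 0.432  -0.306   0.0715] F [0.  0.  0.9] M [-0.01  0.17  0.01] w 0.0601 gf 0.0 j6 0.89
up t 25.57 p [ 0.4314 -0.3056  0.199 ] F [ 1.1 -0.  -0.2] M [ 0.04  0.1  -0.  ] w 0.0881 gf 0.0 j6 0.89
away t 28.47 p [0.3007 0.4995 0.2999] F [-0.6  0.3  0.5] M [-0.08  0.15 -0.04] w 0.088 gf 0.0 j6 1.558
handle (array([ 431.9, -306.6,   38.6,   25.1,    0. ]), 487) 0.11531094029768352
htop (array([ 432.1, -306.4,   38.4,   24. ,    0. ]), 217) 0.12452531777359388
collar (array([ 428.2, -309. ,   51. ,   58.3,   34.3]), 344) 0.061196748236736986
```

View pics/final.png

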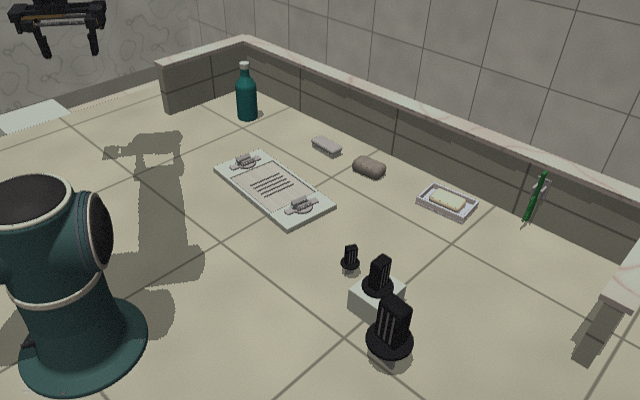

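The driver hangs upright in its stand at (379,280), both fastener bars, at (246,160) and (302,206), lie along the cover's edges, and the arm is clear.

```bash
python3 -c "
from h import *
print(order.close_job())"
```

```text
the job is handed in; nothing more can be done
None
```

Job handed in at about 28.5 s of the 46 s allowed: I turned the locked fastener to its stop with the screwdriver, left the other one open, and hung the screwdriver upright back in its stand; the judge's verdict was not shown.

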